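Find and flag the loose clamp lever

TASK

One of the four objective holders on the bench has a clamp lever that has worked loose. Try the levers one by one with a light sideways push on the ball, never harder than 15 N, to find the one that gives; swing that one about a centimetre to be sure and leave it turned. Then flag it: stand the black marker collar over the pin of that same holder, right down on the block, and leave the bottle, slide box and jar alone.

Things in the scene. Friction and masses are not known exactly. Their poses are not given: they have to be found in the camera images.
- holder_a: One of four identical lens holders bolted to the bench: aluminium block 40 mm high, x -25 to +90 mm, y -28 to +28 mm about its origin, which lies at bench height below the clamp screw. Along +x on its top: clamp screw (x = 0, lever pointing to -x), steel flag pin (x = 32 mm), objective lens (x = 69 mm, 27 mm across, top 79 mm above the bench).
- ball_a (a point): Centre of the black ball, 18 mm across, at the free end of holder_a's clamp lever: 65 mm from the screw's upright axis, 61 mm above the bench, out in front of the block (holder's -x), with nothing but bench below it.
- lever_a: Clamp lever of holder_a, 9 mm bar along its own -x; origin on the screw's axis 41 mm above the bench, bar 20 mm higher. Turns level either way, at most 0.7 rad. If tight it only winds up, 4 to 6 N per mm at the ball, and springs back; if loose it starts to turn at 2 to 3 N at the ball, goes on turning at that force, and stays where it is left.
- pin_a (a point): Foot of holder_a's upright steel flag pin, on the block's top face 40 mm above the bench. The pin is 8 mm thick and 28 mm high; z up.
- holder_b: Another such holder, same shape and axes as holder_a.
- ball_b (a point): Centre of the black ball, 18 mm across, at the free end of holder_b's clamp lever: 65 mm from the screw's upright axis, 61 mm above the bench, out in front of the block (holder's -x), with nothing but bench below it.
- lever_b: Clamp lever of holder_b, 9 mm bar along its own -x; origin on the screw's axis 41 mm above the bench, bar 20 mm higher. Turns level either way, at most 0.7 rad. If tight it only winds up, 4 to 6 N per mm at the ball, and springs back; if loose it starts to turn at 2 to 3 N at the ball, goes on turning at that force, and stays where it is left.
- pin_b (a point): Foot of holder_b's upright steel flag pin, on the block's top face 40 mm above the bench. The pin is 8 mm thick and 28 mm high; z up.
- holder_c: Another such holder, same shape and axes as holder_a.
- ball_c (a point): Centre of the black ball, 18 mm across, at the free end of holder_c's clamp lever: 65 mm from the screw's upright axis, 61 mm above the bench, out in front of the block (holder's -x), with nothing but bench below it.
- lever_c: Clamp lever of holder_c, 9 mm bar along its own -x; origin on the screw's axis 41 mm above the bench, bar 20 mm higher. Turns level either way, at most 0.7 rad. If tight it only winds up, 4 to 6 N per mm at the ball, and springs back; if loose it starts to turn at 2 to 3 N at the ball, goes on turning at that force, and stays where it is left.
- pin_c (a point): Foot of holder_c's upright steel flag pin, on the block's top face 40 mm above the bench. The pin is 8 mm thick and 28 mm high; z up.
- holder_d: Another such holder, same shape and axes as holder_a.
- ball_d (a point): Centre of the black ball, 18 mm across, at the free end of holder_d's clamp lever: 65 mm from the screw's upright axis, 61 mm above the bench, out in front of the block (holder's -x), with nothing but bench below it.
- lever_d: Clamp lever of holder_d, 9 mm bar along its own -x; origin on the screw's axis 41 mm above the bench, bar 20 mm higher. Turns level either way, at most 0.7 rad. If tight it only winds up, 4 to 6 N per mm at the ball, and springs back; if loose it starts to turn at 2 to 3 N at the ball, goes on turning at that force, and stays where it is left.
- pin_d (a point): Foot of holder_d's upright steel flag pin, on the block's top face 40 mm above the bench. The pin is 8 mm thick and 28 mm high; z up.
- collar: Black plastic marker collar, an upright tube: 32 mm outside, 18 mm bore right through, 36 mm high, 20 to 45 g. Origin: centre of its underside; z along the bore. It starts standing on the bench to the left or right of the holders.
- dropper: Bystander: amber dropper bottle 30 mm across, 70 mm high, standing on the bench on the other side of the holders from the collar. Origin: centre of its underside.
- slide_box: Bystander: flat yellow slide box, 90 x 170 x 34 mm, lying beyond the holders. Origin: centre of its underside.
- jar: Bystander: glass jar with black cap, 60 mm across, 70 mm high, standing beyond the holders. Origin: centre of its underside.
Not all that is in view belongs to the job. What is shaped like the collar but purple or red is not meant.

How it is judged (in metres and radians):
On the way:
1. the loose lever has been found and turned: its ball has shifted sideways by at least 5 mm (((y of ball_a in the frame of holder_a above 0.005 m or y of ball_a in the frame of holder_a below -0.005 m) or (y of ball_b in the frame of holder_b above 0.005 m or y of ball_b in the frame of holder_b below -0.005 m) or (y of ball_c in the frame of holder_c above 0.005 m or y of ball_c in the frame of holder_c below -0.005 m) or (y of ball_d in the frame of holder_d above 0.005 m or y of ball_d in the frame of holder_d below -0.005 m))), for 0.2 s.
At the end, for the whole second after the job is handed in: The marker collar stands upright over the flag pin of the holder with the loose lever, within 8 mm of the pin's axis and its underside within 4 mm of the block's top, at rest (tilt under 0.1 rad, slower than 0.02 m/s); the loose lever's ball is left at least 5 mm to the side of where it started ((((y of ball_a in the frame of holder_a above 0.005 m or y of ball_a in the frame of holder_a below -0.005 m) and horizontal distance between collar and pin_a below 0.008 m and z of collar in the frame of pin_a between -0.004 and 0.004 m) or ((y of ball_b in the frame of holder_b above 0.005 m or y of ball_b in the frame of holder_b below -0.005 m) and horizontal distance between collar and pin_b below 0.008 m and z of collar in the frame of pin_b between -0.004 and 0.004 m) or ((y of ball_c in the frame of holder_c above 0.005 m or y of ball_c in the frame of holder_c below -0.005 m) and horizontal distance between collar and pin_c below 0.008 m and z of collar in the frame of pin_c between -0.004 and 0.004 m) or ((y of ball_d in the frame of holder_d above 0.005 m or y of ball_d in the frame of holder_d below -0.005 m) and horizontal distance between collar and pin_d below 0.008 m and z of collar in the frame of pin_d between -0.004 and 0.004 m)) and angle between collar's own z axis and vertical below 0.1 rad and linear speed of collar below 0.02 m/s); the robot touches nothing.
It fails at once if a clamp lever is pushed with more than 15 N (contact force between any of the arm, the fingers and lever_a above 15 N or contact force between any of the arm, the fingers and lever_b above 15 N or contact force between any of the arm, the fingers and lever_c above 15 N or contact force between any of the arm, the fingers and lever_d above 15 N).
It fails at once if the bottle, slide box or jar is shifted by more than 20 mm (distance of any of dropper, slide_box, jar from where it was at the start of the episode above 0.02 m).
It also fails if it takes over 72 s, if anything falls off the work surface, if the arm or the gripper's body presses on something with over 40 N, if the wrist force passes 120 N, or if a joint passes its speed limit or range.

ROBOT

A 6-joint arm with a two-finger parallel gripper is mounted at the origin on the work surface. World frame = base frame: x ahead of the robot, y to its left, z up, the work surface at z = 0. Lengths are in m, angles in degrees, forces in N, time in s.
With the tool pointing down it reaches from about 0.325 to 0.775 m from the base axis. Payload 5.5 kg.
Tool frame: the origin (TCP) lies between the finger pads; the fingertips stand 25 mm ahead of it and the grasp point (between the pads) lies 6 mm ahead of it; x points along the fingers, y is the direction in which the jaws open and shut, and the axes are right-handed (so a half turn about x gives the same grasp; the last joint's range is limited). The gripper opens to 85 mm and grips with 20 to 120 N. Pads are 22 mm wide; open, the fingers measure 114 mm over their backs; the gripper's body (76 mm by 85 mm) begins 54 mm behind the grasp point. The pads swing forward as they close: fully open they stand 13 mm farther back than shut.
Start: joints at [-72.577, 5.22, 70.514, -0, 104.267, -3.249], TCP at [0.212, -0.561, 0.256] pointing down, gripper open.
Joint ranges: [-164.24, 164.24], [-49.07, 125.15], [9.68, 141.18], [-86.29, 266.29], [3.28, 154.24], [-151.56, 151.56]. Speed limits (degrees/s): [147.25, 147.25, 172.46, 180, 180, 180].

INTERFACE

Orientations are given as [roll, pitch, yaw] about the fixed x, y, z axes, in that order (R = Rz(yaw) Ry(pitch) Rx(roll)).
In Python, from bench import robot, get_image, camera_params gives the robot as it stands.
- The arm moves only by the tool arm_command, never from a script. Its arguments are lists of equal length, an entry for each row: "delta_rot": the turn, a rotation vector about the tool's x, y, z in degrees, a list of three; "translation": the shift along the tool's x, y, z in mm, a list of three; "gripper": the opening, from 0 (shut) to 1 (fully open). In form: {"delta_rot": [[ax, ay, az], ...], "translation": [[x, y, z], ...], "gripper": [gripper, ...]}. A call has exactly 8 rows; each row shifts and turns the commanded pose from where the row before left it, along the tool's axes as they then stand; what a row does not reach is not made up. A row lasts 1/10 s, in which the tool goes at most 50 mm and 8.59 degrees, less where a joint would pass 70% of its speed; a pose out of reach is approached as far as the arm can. A call is refused whole if a number of a shift passes 50 or a number of a turn 8.59, either way. A call with a gripper value outside its range is refused whole. The fingers move at their own pace and stop on an object; "force" is the grip in N (left out, the last holds). Time passes only in rows, so rows that do not move let the fingers close, or fill a call up. It gives the time, the measured TCP pose, the force and the opening at its end, in the units of the state.
- robot.get_obs(): the state, without advancing time (a new reading comes with each control period).
- get_image(name): name is "scene" or "top"; returns the picture (384x512x3 uint8, red, green, blue); there is no depth.
- camera_params(name): a dict with "fx", "fy", "cx", "cy" (pixels), "distortion" ([k1, k2, p1, p2, k3] as OpenCV has them; the pictures are not rectified), "extrinsics" (4x4, takes a point from camera to world coordinates). Camera axes: x right, y up, looking along -z (the intrinsics and any distortion apply to the point x, -y, -z); pixel columns grow to the right and rows downward; lengths in m; the calibration is good to about 2 mm. A picture is of the moment at which its call begins. camera_params takes no time and is no camera call.
- robot.hand_in(): hands the job in, once; it reports no verdict.
The state is a dict: "clock": time; "joints": joint angles; "dq": joint speeds; "joint_torque": joint torques, N m; "eef_pos": TCP position; "orientation": TCP orientation; "contact_force": force on the tool from outside, world axes, zero at the start; "moment": the same for the moment, N m; "finger_gap": opening from 0.0 (shut) to 1.0 (fully open).
Only numpy, scipy, OpenCV 4.12 (cv2) and the standard library are available. Lean on these libraries where they do the work, as an engineer would, in place of code of your own. Each camera call takes 0.05 s, during which the arm holds its last target. There are 200 camera calls.

## Working session

There is one attempt and no reset: what is moved stays moved. The work goes in short steps, Python scripts to look and compute and a tool call to move; the robot and the scene stay as the last step left them, time stands still between calls to the robot, and variables do not carry over. Pictures are saved under pics/ and viewed, about 8 in all and at most 12, crops included, and the job is handed in when it is done.

Besides the shell and the picture viewer there is one more tool, called after ">>>" as name(argument=value, ...) on one line, values as JSON. arm_command: Moves the arm, as the interface text tells. Its arguments: {"type":"object","properties":{"delta_rot":{"type":"array","items":{"type":"array","items":{"type":"number"}}},"translation":{"type":"array","items":{"type":"array","items":{"type":"number"}}},"gripper":{"type":"array","items":{"type":"number"}},"force":{"type":"number"}},"required":["delta_rot","translation","gripper"]}

```bash
mkdir -p pics; ls; python3 - <<'E'
from bench import robot,get_image,camera_params
import cv2
for n in("scene","top"):
    im=get_image(n); cv2.imwrite(f"pics/{n}0.png",cv2.cvtColor(im,cv2.COLOR_RGB2BGR))
    print(n,camera_params(n))
print(robot.get_obs())
E
```

```text
pics
scene {'fx': 389.15610860836074, 'fy': 389.15610860836074, 'cx': 255.4119855768165, 'cy': 191.4152332358278, 'distortion': array([-0.13004815,  0.        ,  0.        ,  0.        ,  0.        ]), 'extrinsics': array([[-0.81100017, -0.33540547,  0.47935571,  1.02313587],
       [ 0.58476325, -0.43925291,  0.68198887,  0.67845188],
       [-0.01818441,  0.83340269,  0.55236698,  0.59345908],
       [ 0.        ,  0.        ,  0.        ,  1.        ]])}
top {'fx': 353.62549589242855, 'fy': 353.62549589242855, 'cx': 260.88275346936604, 'cy': 197.78776258315588, 'distortion': array([-0.02940139,  0.        ,  0.        ,  0.        ,  0.        ]), 'extrinsics': array([[ 2.42410270e-02,  9.79782065e-01, -1.98593751e-01,
         3.49566355e-01],
       [-9.99705572e-01,  2.39701906e-02, -3.76812945e-03,
         2.80810223e-02],
       [ 1.06838441e-03,  1.98626623e-01,  9.80074652e-01,
         1.08086262e+00],
       [ 0.00000000e+00,  0.00000000e+00,  0.00000000e+00,
         1.00000000e+00]])}
{'clock': 0.1, 'joints': array([-7.25762584e+01,  5.26155337e+00,  7.05756057e+01, -5.73405077e-04,
        1.04267147e+02, -3.24877557e+00]), 'dq': array([ 0.11342645, -0.09143935, -0.12067837,  0.08762049, -0.08616996,
       -0.02956059]), 'joint_torque': array([ 3.32844545e-03, -4.60220003e+01, -4.19217396e+01,  4.20457729e-05,
        1.06945192e-02, -1.02226332e-05]), 'eef_pos': array([ 0.21174747, -0.56117063,  0.25522891]), 'orientation': array([-92.94337874,  89.89569228, 107.72899759]), 'contact_force': array([-0.48679861, -0.39565836, -0.04759264]), 'moment': array([-0.00429646, -0.02761788, -0.0413126 ]), 'finger_gap': 0.9987798165778435}
```

View pics/scene0.png

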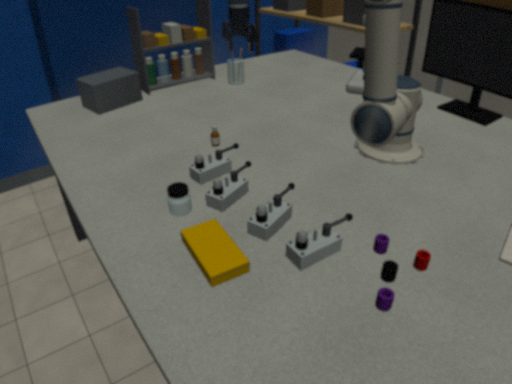

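View pics/top0.png

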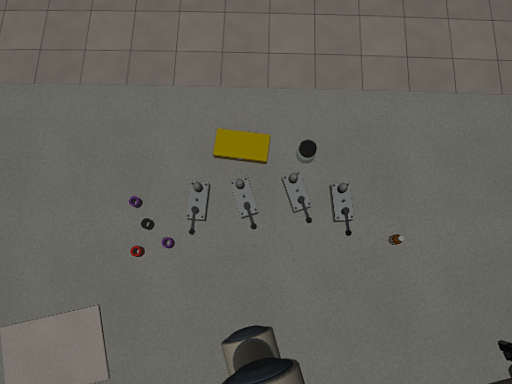

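```bash
cat > h.py <<'E'
import numpy as np,cv2
from bench import robot,get_image,camera_params
def ray(n,px):
    c=camera_params(n);K=np.array([[c['fx'],0,c['cx']],[0,c['fy'],c['cy']],[0,0,1]])
    u=cv2.undistortPoints(np.array(px,float).reshape(-1,1,2),K,np.array(c['distortion'])).reshape(-1,2)
    E=np.array(c['extrinsics']);d=np.c_[u[:,0],-u[:,1],-np.ones(len(u))]@E[:3,:3].T
    return E[:3,3],d
def at(n,px,z):
    o,d=ray(n,px);s=(np.array(z)-o[2])/d[:,2]
    return o+d*np.reshape(s,(-1,1))
def proj(n,P):
    c=camera_params(n);K=np.array([[c['fx'],0,c['cx']],[0,c['fy'],c['cy']],[0,0,1]])
    E=np.array(c['extrinsics']);p=(np.atleast_2d(P)-E[:3,3])@E[:3,:3]
    p=p*[1,-1,-1];return cv2.projectPoints(p,np.zeros(3),np.zeros(3),K,np.array(c['distortion']))[0].reshape(-1,2)
def crop(n,x0,y0,x1,y1,s,f=None):
    im=cv2.cvtColor(get_image(n),cv2.COLOR_RGB2BGR)[y0:y1,x0:x1]
    im=cv2.resize(im,None,fx=s,fy=s,interpolation=cv2.INTER_CUBIC)
    if f: cv2.imwrite(f,im)
    return im
E
python3 - <<'E'
from h import *
im=cv2.imread("pics/top0.png");a=im[170:245,175:365];b=im[190:262,115:305]
r=lambda x:cv2.resize(x,None,fx=4.2,fy=4.2,interpolation=cv2.INTER_CUBIC)
for i in range(15,75,20): pass
v=np.vstack([r(a),r(b)[:285]]);v=cv2.convertScaleAbs(v,alpha=1.6);cv2.imwrite("pics/c1.png",v)
g=cv2.cvtColor(im,cv2.COLOR_BGR2GRAY)
for x,y in [(192,231),(253,226),(309,219),(348,232),(147,224)]:
    p=g[y-8:y+9,x-8:x+9].astype(float);w=np.clip(65-p,0,None)
    print(p.min(),np.median(p));Y,X=np.mgrid[y-8:y+9,x-8:x+9];print(x,y,(w*X).sum()/w.sum(),(w*Y).sum()/w.sum())
E
```

```text
16.0 104.0
192 231 191.74464710547184 229.7573354480571
13.0 104.0
253 226 252.86507936507937 224.6611111111111
6.0 103.0
309 219 307.927842069435 218.25595643294758
0.0 103.0
348 232 347.85496613995485 230.80191873589166
15.0 101.0
147 224 147.16341591987347 223.73484449130206
```

View pics/c1.png

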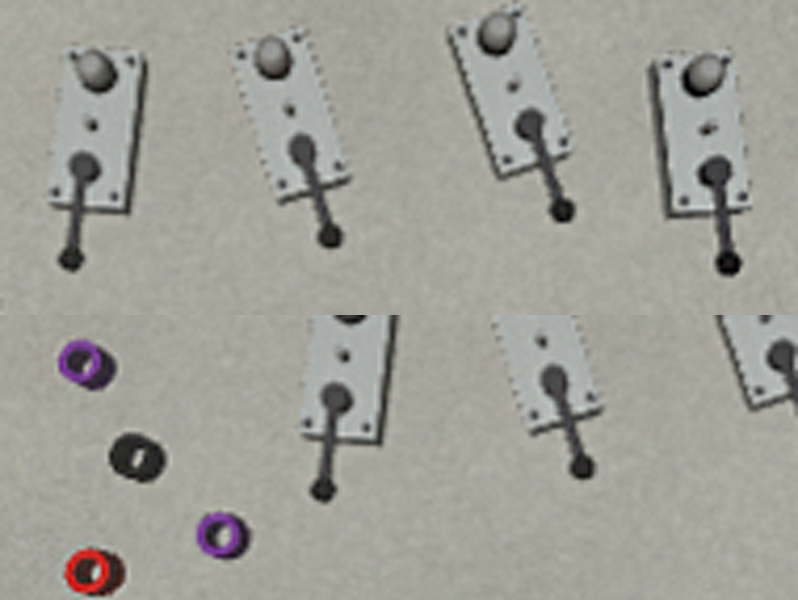

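```bash
python3 - <<'E'
from h import *
f=lambda p:(np.array(p,float)+.5)/4.2-.5+[175,170]
S=[[(73,56),(131,61),(56,192),(114,197)],[(241,55),(297,38),(283,183),(340,165)],[(462,32),(518,14),(507,159),(564,141)],[(668,64),(727,62),(684,201),(742,196)]]
B=[(71,259),(330,236),(562,210),(728,263)]
for s,b in zip(S,B):
    w=at("top",f(s),.04);m=w.mean(0);d=w[:2].mean(0)-w[2:].mean(0);yaw=np.degrees(np.arctan2(d[1],d[0]))
    ball=at("top",f([b]),.061)[0];e=m-ball
    print("pin",m.round(4),"yaw",yaw.round(1),"ball",ball.round(4),"dist",np.hypot(*e[:2]).round(4),"yaw2",np.degrees(np.arctan2(e[1],e[0])).round(1),
     "scene ball px",proj("scene",ball).round(1),"pin",proj("scene",m).round(1))
# collar: top hole ring crop (133.., )
g=lambda p:(np.array(p,float)+.5)/4.2-.5+[115,190]
c=at("top",g([(136,141+0)]),.036)
print(c)
for u in [(137,457-315)]:
    print(g(u), at("top",g([u]),.036))
im=cv2.imread("pics/scene0.png")
a=cv2.resize(im[140:280,180:410],None,fx=3.4,fy=3.4,interpolation=cv2.INTER_CUBIC)
cv2.imwrite("pics/c2.png",cv2.convertScaleAbs(a,alpha=1.5))
t=cv2.imread("pics/top0.png")[205:243,125:170]
cv2.imwrite("pics/c3.png",cv2.convertScaleAbs(cv2.resize(t,None,fx=12,fy=12,interpolation=cv2.INTER_CUBIC),alpha=1.8))
E
```

```text
pin [0.5503 0.224  0.04  ] yaw -3.6 ball [0.4526 0.23   0.061 ] dist 0.0979 yaw2 -3.5 scene ball px [[348.3 215.9]] pin [[314.2 238.8]]
pin [0.5655 0.0839 0.04  ] yaw 20.0 ball [0.4729 0.0523 0.061 ] dist 0.0979 yaw2 18.9 scene ball px [[290.8 185.2]] pin [[269.4 210.9]]
pin [ 0.5868 -0.0753  0.04  ] yaw 19.6 ball [ 0.4948 -0.1078  0.061 ] dist 0.0976 yaw2 19.5 scene ball px [[247.6 163.1]] pin [[226.4 185.3]]
pin [ 0.5579 -0.2133  0.04  ] yaw 5.2 ball [ 0.4607 -0.2222  0.061 ] dist 0.0975 yaw2 5.2 scene ball px [[235.3 145.1]] pin [[209.6 161.9]]
[[0.47577289 0.36949029 0.036     ]]
[147.23809524 223.42857143] [[0.47507894 0.36871495 0.036     ]]
```

View pics/c2.png

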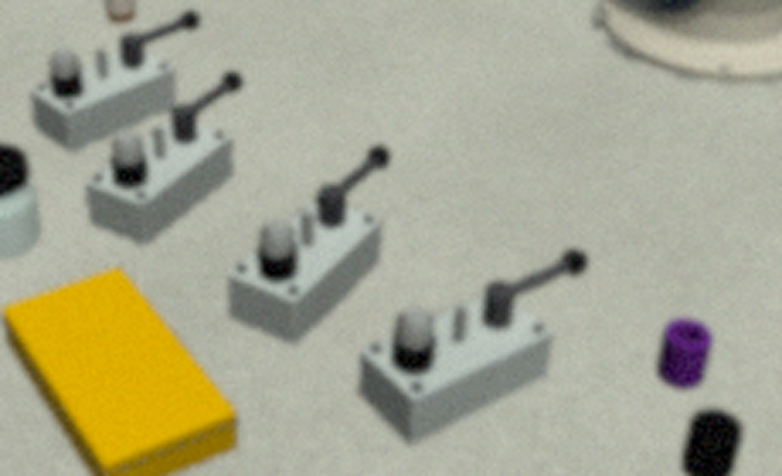

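View pics/c3.png

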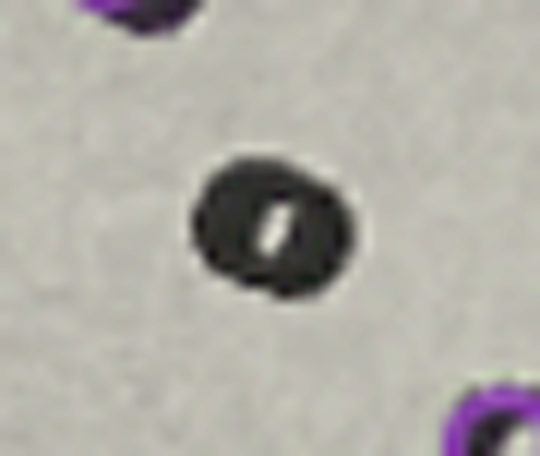

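```bash
python3 - <<'E'
from h import *
print(at("top",[(145.96,222.96)],.036),at("top",[(148.96,224.2)],0))
print(proj("top",[[.477,.3715,.036],[.477,.3715,0]]),proj("scene",[[.477,.3715,.036],[.477,.3715,0]]))
im=cv2.imread("pics/scene0.png");g=im.max(2)
Y,X=np.mgrid[255:290,375:405];w=(g[255:290,375:405]<60);print(X[w].mean(),Y[w].mean(),X[w].min(),X[w].max(),Y[w].min(),Y[w].max())
from scipy.spatial.transform import Rotation as R
print(R.from_euler('xyz',robot.get_obs()['orientation'],degrees=True).as_matrix().round(3))
E
```

```text
[[0.47638232 0.37266704 0.036     ]] [[0.47715484 0.37491078 0.        ]]
[[146.36653634 222.76413845]
 [150.05484035 224.27836524]] [[389.24117444 263.1250348 ]
 [386.08442296 275.56362891]]
388.8369565217391 270.93840579710144 381 397 261 281
[[-0.001  0.353 -0.936]
 [ 0.002 -0.936 -0.353]
 [-1.    -0.002 -0.   ]]
```

```bash
cat >> h.py <<'E'
from scipy.spatial.transform import Rotation as R
def plan(xyz,ang,show=True):
    """tool y should point at world angle ang; print turn about tool x and shift in turned tool axes"""
    o=robot.get_obs();M=R.from_euler('xyz',o['orientation'],degrees=True).as_matrix()
    a=np.degrees(np.arctan2(M[1,1],M[0,1]));t=-((ang-a+180)%360-180)
    c,s=np.cos(np.radians(ang)),np.sin(np.radians(ang))
    T=np.array([[0,c,s],[0,s,-c],[-1,0,0]])
    d=(T.T@(np.array(xyz)-o['eef_pos']))*1000
    print("t",round(o['clock'],2),"pos",o['eef_pos'].round(4),"F",o['contact_force'].round(2),"gap",round(o['finger_gap'],3),"ang",a.round(2),"tilt",(M[2,0]).round(4))
    print("turn x",t.round(2),"shift tool",d.round(1))
BALL=np.array([[.4526,.230],[.4729,.0523],[.4948,-.1078],[.4607,-.2222]]);PIN=np.array([[.5503,.2240],[.5655,.0839],[.5868,-.0753],[.5579,-.2133]]);YAW=[-3.5,19.4,19.5,5.2]
def near(i,off,z=.073):
    y=np.radians(YAW[i]);p=BALL[i]+off*np.array([-np.sin(y),np.cos(y)])
    plan([*p,z],YAW[i]-90)
E
python3 -c "
from h import *
near(3,-.032)
print(at('top',[(397,239)],.03))"
```

```text
t 0.1 pos [ 0.2117 -0.5612  0.2552] F [-0.49 -0.4  -0.05] gap 0.999 ang -69.33 tilt -1.0
turn x 15.47 shift tool [ 182.2 -283.  -278.6]
[[ 0.44725592 -0.37605742  0.03      ]]
```

>>> arm_command(delta_rot=[[7.73, 0, 0], [7.73, 0, 0], [0, 0, 0], [0, 0, 0], [0, 0, 0], [0, 0, 0], [0, 0, 0], [0, 0, 0]], translation=[[0, 0, 0], [0, 0, 0], [0, -35, -34.5], [0, -35, -34.5], [0, -35, -34.5], [0, -35, -34.5], [0, -35, -34.5], [0, -35, -34.5]], gripper=[0, 0, 0, 0, 0, 0, 0, 0])

```text
clock: 0.9
eef_pos: [0.3996, -0.3317, 0.2559]
orientation: [-50.9, 90.0, 134.3]
contact_force: [1.5, -0.9, 0.5]
finger_gap: -0.004
```

>>> arm_command(delta_rot=[[0, 0, 0], [0, 0, 0], [0, 0, 0], [0, 0, 0], [0, 0, 0], [0, 0, 0], [0, 0, 0], [0, 0, 0]], translation=[[20, -33, -33], [25, -33, -33], [45, -7, -5.6], [45, 0, 0], [30, 0, 0], [17, 0, 0], [0, 0, 0], [0, 0, 0]], gripper=[0, 0, 0, 0, 0, 0, 0, 0])

```text
clock: 1.7
eef_pos: [0.4614, -0.2568, 0.0762]
orientation: [-41.6, 90.0, 143.6]
contact_force: [0.0, -0.4, -0.2]
finger_gap: 0.001
```

```bash
python3 -c "
from h import *
near(3,-.032)
crop('top',310,180,410,255,7,'pics/p6.png')"
```

```text
t 1.7 pos [ 0.4614 -0.2568  0.0762] F [ 0.05 -0.4  -0.22] gap 0.001 ang -84.79 tilt -1.0
turn x 0.01 shift tool [ 3.2 -2.5 -2.4]
```

View pics/p6.png

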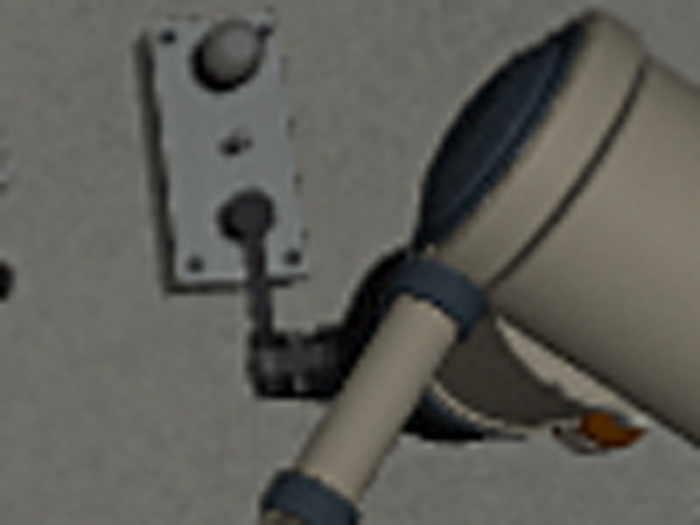

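>>> arm_command(delta_rot=[[0, 0, 0], [0, 0, 0], [0, 0, 0], [0, 0, 0], [0, 0, 0], [0, 0, 0], [0, 0, 0], [0, 0, 0]], translation=[[3, 0, -2.4], [0, -2, 0], [0, -2, 0], [0, -1, 0], [0, -1, 0], [0, -1, 0], [0, 0, 0], [0, 0, 0]], gripper=[0, 0, 0, 0, 0, 0, 0, 0])

```text
clock: 2.55
eef_pos: [0.4632, -0.2496, 0.073]
orientation: [-4.5, 90.0, -179.3]
contact_force: [-0.5, -0.0, -0.1]
finger_gap: 0.001
```

```bash
python3 -c "
from h import *
near(3,-.024)"
```

```text
t 2.55 pos [ 0.4632 -0.2496  0.073 ] F [-0.52 -0.   -0.05] gap 0.001 ang -84.78 tilt -1.0
turn x 0.02 shift tool [-0.  -3.5 -0. ]
```

>>> arm_command(delta_rot=[[0, 0, 0], [0, 0, 0], [0, 0, 0], [0, 0, 0], [0, 0, 0], [0, 0, 0], [0, 0, 0], [0, 0, 0]], translation=[[0, -0.5, 0], [0, -0.5, 0], [0, -0.5, 0], [0, -0.5, 0], [0, -0.5, 0], [0, 0, 0], [0, 0, 0], [0, 0, 0]], gripper=[0, 0, 0, 0, 0, 0, 0, 0])

```text
clock: 3.35
eef_pos: [0.463, -0.2471, 0.073]
orientation: [-103.8, 90.0, 81.5]
contact_force: [0.8, -0.3, -0.0]
finger_gap: -0.001
```

>>> arm_command(delta_rot=[[0, 0, 0], [0, 0, 0], [0, 0, 0], [0, 0, 0], [0, 0, 0], [0, 0, 0], [0, 0, 0], [0, 0, 0]], translation=[[0, -0.5, 0], [0, -0.5, 0], [0, -0.5, 0], [0, -0.5, 0], [0, 0, 0], [0, 0, 0], [0, 0, 0], [0, 0, 0]], gripper=[0, 0, 0, 0, 0, 0, 0, 0])

```text
clock: 4.15
eef_pos: [0.4628, -0.2451, 0.073]
orientation: [-19.7, 90.0, 165.6]
contact_force: [0.4, -0.2, -0.5]
finger_gap: -0.001
```

>>> arm_command(delta_rot=[[0, 0, 0], [0, 0, 0], [0, 0, 0], [0, 0, 0], [0, 0, 0], [0, 0, 0], [0, 0, 0], [0, 0, 0]], translation=[[0, -0.5, 0], [0, -0.5, 0], [0, -0.5, 0], [0, -0.5, 0], [0, 0, 0], [0, 0, 0], [0, 0, 0], [0, 0, 0]], gripper=[0, 0, 0, 0, 0, 0, 0, 0])

```text
clock: 4.95
eef_pos: [0.4626, -0.2433, 0.073]
orientation: [92.8, 90.0, -82.0]
contact_force: [0.1, -2.1, 0.3]
finger_gap: 0.002
```

>>> arm_command(delta_rot=[[0, 0, 0], [0, 0, 0], [0, 0, 0], [0, 0, 0], [0, 0, 0], [0, 0, 0], [0, 0, 0], [0, 0, 0]], translation=[[0, -0.4, 0], [0, -0.4, 0], [0, -0.4, 0], [0, 0, 0], [0, 0, 0], [0, 0, 0], [0, 0, 0], [0, 0, 0]], gripper=[0, 0, 0, 0, 0, 0, 0, 0])

```text
clock: 5.75
eef_pos: [0.4625, -0.2425, 0.0731]
orientation: [89.6, 89.9, -85.2]
contact_force: [-0.5, -6.2, -1.0]
finger_gap: -0.001
```

```bash
python3 -c "
from h import *
near(2,-.0255)"
```

```text
t 5.75 pos [ 0.4625 -0.2425  0.0731] F [-0.5  -6.24 -1.05] gap -0.001 ang -84.8 tilt -1.0
turn x -14.3 shift tool [  0.1 -90.6 -75.4]
```

>>> arm_command(delta_rot=[[0, 0, 0], [0, 0, 0], [-7.15, 0, 0], [-7.15, 0, 0], [0, 0, 0], [0, 0, 0], [0, 0, 0], [0, 0, 0]], translation=[[0, 5, 0], [-45, 0, 0], [0, 0, 0], [0, 0, 0], [0, -32, -26], [0, -32, -26], [0, -30.9, -24.6], [0, 0, 0]], gripper=[0, 0, 0, 0, 0, 0, 0, 0])

```text
clock: 6.55
eef_pos: [0.5045, -0.1274, 0.1179]
orientation: [-114.1, 89.8, 85.8]
contact_force: [0.5, -1.0, 0.3]
finger_gap: 0.002
```

```bash
python3 -c "
from h import *
near(2,-.0255)"
```

```text
t 6.55 pos [ 0.5045 -0.1274  0.1179] F [ 0.53 -1.04  0.33] gap 0.002 ang -70.18 tilt -1.0
turn x 0.32 shift tool [44.9  3.8  2.6]
```

>>> arm_command(delta_rot=[[0, 0, 0], [0, 0, 0], [0, 0, 0], [0, 0, 0], [0, 0, 0], [0, 0, 0], [0, 0, 0], [0, 0, 0]], translation=[[10, 0, 0], [10, 0, 0], [0, 0, 0], [0, 0, 0], [0, 0, 0], [0, 0, 0], [0, 0, 0], [0, 0, 0]], gripper=[0, 0, 0, 0, 0, 0, 0, 0])

```text
clock: 7.35
eef_pos: [0.5035, -0.132, 0.0983]
orientation: [143.8, 90.0, -16.7]
contact_force: [-0.7, -0.0, -0.5]
finger_gap: -0.0
```

```bash
python3 -c "
from h import *
near(2,-.0255)"
```

```text
t 7.35 pos [ 0.5035 -0.132   0.0983] F [-0.75 -0.01 -0.51] gap -0.0 ang -70.5 tilt -1.0
turn x 0.0 shift tool [25.3 -0.2  0.2]
```

>>> arm_command(delta_rot=[[0, 0, 0], [0, 0, 0], [0, 0, 0], [0, 0, 0], [0, 0, 0], [0, 0, 0], [0, 0, 0], [0, 0, 0]], translation=[[13, 0, 0], [12, 0, 0], [0, 0, 0], [0, -0.5, 0], [0, -0.5, 0], [0, -0.5, 0], [0, -0.5, 0], [0, 0, 0]], gripper=[0, 0, 0, 0, 0, 0, 0, 0])

```text
clock: 8.15
eef_pos: [0.5029, -0.13, 0.0733]
orientation: [143.0, 90.0, -17.5]
contact_force: [0.1, 0.2, 0.8]
finger_gap: 0.001
```

>>> arm_command(delta_rot=[[0, 0, 0], [0, 0, 0], [0, 0, 0], [0, 0, 0], [0, 0, 0], [0, 0, 0], [0, 0, 0], [0, 0, 0]], translation=[[0, -0.5, 0], [0, -0.5, 0], [0, 0, 0], [0, 0, 0], [0, 0, 0], [0, 0, 0], [0, 0, 0], [0, 0, 0]], gripper=[0, 0, 0, 0, 0, 0, 0, 0])

```text
clock: 8.95
eef_pos: [0.5024, -0.129, 0.0729]
orientation: [-58.8, 90.0, 140.7]
contact_force: [0.6, -0.1, 1.1]
finger_gap: -0.001
```

Off ≈ -22.5 mm, no contact yet.

>>> arm_command(delta_rot=[[0, 0, 0], [0, 0, 0], [0, 0, 0], [0, 0, 0], [0, 0, 0], [0, 0, 0], [0, 0, 0], [0, 0, 0]], translation=[[0, -0.5, 0], [0, -0.5, 0], [0, -0.5, 0], [0, -0.5, 0], [0, 0, 0], [0, 0, 0], [0, 0, 0], [0, 0, 0]], gripper=[0, 0, 0, 0, 0, 0, 0, 0])

```text
clock: 9.75
eef_pos: [0.5018, -0.1276, 0.073]
orientation: [86.7, 89.9, -73.9]
contact_force: [1.9, -5.2, -1.2]
finger_gap: 0.003
```

```bash
python3 -c "
from h import *
near(1,-.0255)"
```

```text
t 9.75 pos [ 0.5018 -0.1276  0.073 ] F [ 1.89 -5.22 -1.19] gap 0.003 ang -70.51 tilt -1.0
turn x 0.09 shift tool [   0.  -153.8  -32.5]
```

>>> arm_command(delta_rot=[[0, 0, 0], [0, 0, 0], [0, 0, 0], [0, 0, 0], [0, 0, 0], [0, 0, 0], [0, 0, 0], [0, 0, 0]], translation=[[0, 5, 0], [-45, 0, 0], [0, -45, -10], [0, -45, -10], [0, -45, -10], [0, -23.3, -2.5], [0, 0, 0], [0, 0, 0]], gripper=[0, 0, 0, 0, 0, 0, 0, 0])

```text
clock: 10.55
eef_pos: [0.4811, 0.0287, 0.118]
orientation: [-68.0, 90.0, 131.6]
contact_force: [-0.2, -0.2, -0.1]
finger_gap: 0.003
```

>>> arm_command(delta_rot=[[0, 0, 0], [0, 0, 0], [0, 0, 0], [0, 0, 0], [0, 0, 0], [0, 0, 0], [0, 0, 0], [0, 0, 0]], translation=[[0, 0, 0], [15, 0, 0], [15, 0, 0], [15, 0, 0], [0, 0, 0], [0, 0, 0], [0, 0, 0], [0, 0, 0]], gripper=[0, 0, 0, 0, 0, 0, 0, 0])

```text
clock: 11.35
eef_pos: [0.4817, 0.0282, 0.0738]
orientation: [160.0, 89.9, -0.5]
contact_force: [0.0, -0.4, 0.5]
finger_gap: -0.003
```

```bash
python3 -c "
from h import *
near(1,-.0215)"
```

```text
t 11.35 pos [0.4817 0.0282 0.0738] F [ 0.03 -0.45  0.51] gap -0.003 ang -70.49 tilt -1.0
turn x 0.11 shift tool [ 0.8 -4.2  0.3]
```

>>> arm_command(delta_rot=[[0, 0, 0], [0, 0, 0], [0, 0, 0], [0, 0, 0], [0, 0, 0], [0, 0, 0], [0, 0, 0], [0, 0, 0]], translation=[[0, -0.5, 0], [0, -0.5, 0], [0, -0.5, 0], [0, -0.5, 0], [0, -0.5, 0], [0, 0, 0], [0, 0, 0], [0, 0, 0]], gripper=[0, 0, 0, 0, 0, 0, 0, 0])

```text
clock: 12.15
eef_pos: [0.4804, 0.0305, 0.0729]
orientation: [-34.7, 90.0, 164.8]
contact_force: [0.6, 0.4, -0.4]
finger_gap: -0.005
```

>>> arm_command(delta_rot=[[0, 0, 0], [0, 0, 0], [0, 0, 0], [0, 0, 0], [0, 0, 0], [0, 0, 0], [0, 0, 0], [0, 0, 0]], translation=[[0, -0.5, 0], [0, -0.5, 0], [0, -0.5, 0], [0, 0, 0], [0, 0, 0], [0, 0, 0], [0, 0, 0], [0, 0, 0]], gripper=[0, 0, 0, 0, 0, 0, 0, 0])

```text
clock: 12.95
eef_pos: [0.4798, 0.0319, 0.073]
orientation: [28.5, 90.0, -132.0]
contact_force: [-0.5, -2.2, 0.3]
finger_gap: 0.001
```

>>> arm_command(delta_rot=[[0, 0, 0], [0, 0, 0], [0, 0, 0], [0, 0, 0], [0, 0, 0], [0, 0, 0], [0, 0, 0], [0, 0, 0]], translation=[[0, -0.5, 0], [0, -0.5, 0], [0, -0.5, 0], [0, 0, 0], [0, 0, 0], [0, 0, 0], [0, 0, 0], [0, 0, 0]], gripper=[0, 0, 0, 0, 0, 0, 0, 0])

```text
clock: 13.75
eef_pos: [0.4794, 0.0334, 0.0729]
orientation: [-101.2, 90.0, 98.3]
contact_force: [-1.4, -3.7, 0.8]
finger_gap: 0.001
```

>>> arm_command(delta_rot=[[0, 0, 0], [0, 0, 0], [0, 0, 0], [0, 0, 0], [0, 0, 0], [0, 0, 0], [0, 0, 0], [0, 0, 0]], translation=[[0, -0.4, 0], [0, -0.4, 0], [0, -0.4, 0], [0, 0, 0], [0, 0, 0], [0, 0, 0], [0, 0, 0], [0, 0, 0]], gripper=[0, 0, 0, 0, 0, 0, 0, 0])

```text
clock: 14.55
eef_pos: [0.4789, 0.0345, 0.0729]
orientation: [-36.4, 90.0, 163.1]
contact_force: [-0.7, -3.3, 0.6]
finger_gap: 0.001
```

>>> arm_command(delta_rot=[[0, 0, 0], [0, 0, 0], [0, 0, 0], [0, 0, 0], [0, 0, 0], [0, 0, 0], [0, 0, 0], [0, 0, 0]], translation=[[0, -0.5, 0], [0, -0.5, 0], [0, -0.5, 0], [0, -0.5, 0], [0, -0.5, 0], [0, -0.5, 0], [0, 0, 0], [0, 0, 0]], gripper=[0, 0, 0, 0, 0, 0, 0, 0])

```text
clock: 15.35
eef_pos: [0.478, 0.0374, 0.073]
orientation: [-138.9, 90.0, 60.6]
contact_force: [-0.8, -2.4, -0.5]
finger_gap: 0.001
```

Force stays at ~2.5 N while it travels: holder index 1 (second from left in the top view) is the loose one. Swing on by 7 mm.

>>> arm_command(delta_rot=[[0, 0, 0], [0, 0, 0], [0, 0, 0], [0, 0, 0], [0, 0, 0], [0, 0, 0], [0, 0, 0], [0, 0, 0]], translation=[[0, -1, 0], [0, -1, 0], [0, -1, 0], [0, -1, 0], [0, -1, 0], [0, -1, 0], [0, -1, 0], [0, 0, 0]], gripper=[0, 0, 0, 0, 0, 0, 0, 0])

```text
clock: 16.15
eef_pos: [0.4757, 0.0442, 0.073]
orientation: [-153.8, 90.0, 45.7]
contact_force: [0.4, -1.5, -0.7]
finger_gap: -0.002
```

```bash
python3 -c "
from h import *
plan([.477,.373,.1],19.4-90)
plan([.477,.373,.1],-90)"
```

```text
t 16.15 pos [0.4757 0.0442 0.073 ] F [ 0.36 -1.52 -0.66] gap -0.002 ang -70.48 tilt -1.0
turn x 0.12 shift tool [ -27.  -309.7 -110.5]
t 16.15 pos [0.4757 0.0442 0.073 ] F [ 0.36 -1.52 -0.66] gap -0.002 ang -70.48 tilt -1.0
turn x 19.52 shift tool [ -27.  -328.8   -1.3]
```

>>> arm_command(delta_rot=[[0, 0, 0], [0, 0, 0], [0, 0, 0], [0, 0, 0], [0, 0, 0], [0, 0, 0], [0, 0, 0], [0, 0, 0]], translation=[[0, 5, 0], [-45, 0, 0], [-45, 0, 0], [0, -44, -16], [0, -44, -16], [0, -44, -16], [0, -44, -16], [0, -44, -16]], gripper=[0, 0, 0, 0, 0.7, 0.7, 0.7, 0.7])

```text
clock: 16.95
eef_pos: [0.479, 0.2754, 0.1632]
orientation: [-123.5, 89.9, 76.0]
contact_force: [0.8, -0.3, 0.3]
finger_gap: 0.675
```

>>> arm_command(delta_rot=[[0, 0, 0], [0, 0, 0], [0, 0, 0], [0, 0, 0], [0, 0, 0], [0, 0, 0], [0, 0, 0], [0, 0, 0]], translation=[[0, -44, -16], [0, -44, -14.5], [0, -6.7, 0], [40, 0, 0], [0, 0, 0], [0, 0, 0], [0, 0, 0], [0, 0, 0]], gripper=[0.7, 0.7, 0.7, 0.7, 0.7, 0.7, 0.7, 0.7])

```text
clock: 17.75
eef_pos: [0.4773, 0.3727, 0.1253]
orientation: [-162.6, 89.8, 36.9]
contact_force: [-0.6, 0.7, 0.4]
finger_gap: 0.699
```

```bash
python3 -c "
from h import *
plan([.477,.373,.034],19.4-90)
a=crop('scene',330,200,440,310,5.4);b=crop('top',110,180,270,260,5)
cv2.imwrite('pics/p7.png',cv2.convertScaleAbs(np.vstack([cv2.resize(a,(396,396)),cv2.resize(b,(396,198))]),alpha=1.5))"
```

```text
t 17.75 pos [0.4773 0.3727 0.1253] F [-0.56  0.75  0.35] gap 0.699 ang -70.54 tilt -1.0
turn x 0.06 shift tool [91.3 -0.4  0.2]
```

View pics/p7.png

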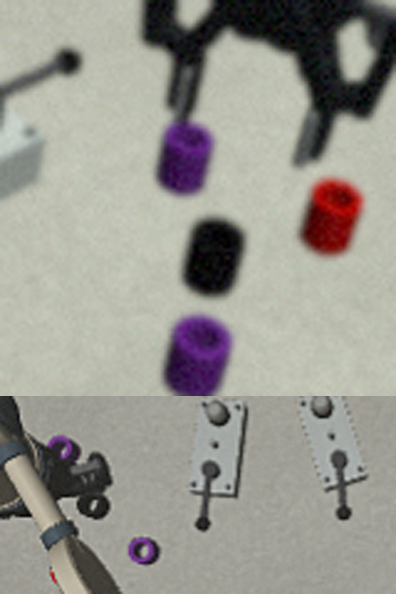

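```bash
python3 -c "
from h import *
print(proj('scene',[[.4773,.3727,.108]]),at('scene',[(389.5,264.2)],.036),at('scene',[(388.8,270.9)],.018))"
```

```text
[[396.34081457 236.48016091]] [[0.47909452 0.37384399 0.036     ]] [[0.47851199 0.37575226 0.018     ]]
```

>>> arm_command(delta_rot=[[0, 0, 0], [0, 0, 0], [0, 0, 0], [0, 0, 0], [0, 0, 0], [0, 0, 0], [0, 0, 0], [0, 0, 0]], translation=[[30, -1.2, -1], [30, 0, 0], [21, 0, 0], [10, 0, 0], [0, 0, 0], [0, 0, 0], [0, 0, 0], [0, 0, 0]], gripper=[0.7, 0.7, 0.7, 0.7, 0.7, 0.7, 0.2, 0.0], force=30)

```text
clock: 18.65
eef_pos: [0.4777, 0.3748, 0.0338]
orientation: [-164.1, 89.8, 35.4]
contact_force: [-1.0, 0.6, 16.6]
finger_gap: 0.378
```

>>> arm_command(delta_rot=[[0, 0, 0], [0, 0, 0], [0, 0, 0], [0, 0, 0], [0, 0, 0], [0, 0, 0], [0, 0, 0], [0, 0, 0]], translation=[[0, 0, 0], [0, 0, 0], [0, 0, 0], [0, 0, 0], [0, 0, 0], [-10, 0, 0], [-30, 0, 0], [-50, 0, 0]], gripper=[0, 0, 0, 0, 0, 0, 0, 0])

```text
clock: 19.45
eef_pos: [0.4749, 0.3728, 0.1187]
orientation: [15.3, 89.5, -145.2]
contact_force: [1.4, 0.5, -0.9]
finger_gap: 0.37
```

```bash
python3 -c "
from h import *
plan([*PIN[1],.134],19.4-90)"
```

```text
t 19.45 pos [0.4749 0.3728 0.1187] F [ 1.35  0.5  -0.87] gap 0.37 ang -70.49 tilt -1.0
turn x 0.11 shift tool [-15.3 302.6  10.5]
```

>>> arm_command(delta_rot=[[0, 0, 0], [0, 0, 0], [0, 0, 0], [0, 0, 0], [0, 0, 0], [0, 0, 0], [0, 0, 0], [0, 0, 0]], translation=[[-20, 0, 0], [-10, 25, 0], [0, 45, 2], [0, 45, 2], [0, 45, 2], [0, 45, 2], [0, 45, 2], [0, 35, 0]], gripper=[0, 0, 0, 0, 0, 0, 0, 0])

```text
clock: 20.25
eef_pos: [0.5629, 0.0997, 0.1525]
orientation: [107.0, 90.0, -53.5]
contact_force: [0.6, 0.6, -0.2]
finger_gap: 0.376
```

>>> arm_command(delta_rot=[[0, 0, 0], [0, 0, 0], [0, 0, 0], [0, 0, 0], [0, 0, 0], [0, 0, 0], [0, 0, 0], [0, 0, 0]], translation=[[0, 16, 0], [0, 0, 0], [0, 0, 0], [0, 0, 0], [0, 0, 0], [0, 0, 0], [0, 0, 0], [0, 0, 0]], gripper=[0, 0, 0, 0, 0, 0, 0, 0])

```text
clock: 21.05
eef_pos: [0.5679, 0.0875, 0.152]
orientation: [-139.2, 90.0, 60.3]
contact_force: [0.1, 0.3, -0.1]
finger_gap: 0.371
```

```bash
python3 -c "
from h import *
plan([*PIN[1],.120],19.4-90)"
```

```text
t 21.05 pos [0.5679 0.0875 0.152 ] F [ 0.14  0.29 -0.06] gap 0.371 ang -70.46 tilt -1.0
turn x 0.14 shift tool [32.   2.6  3.5]
```

>>> arm_command(delta_rot=[[0, 0, 0], [0, 0, 0], [0, 0, 0], [0, 0, 0], [0, 0, 0], [0, 0, 0], [0, 0, 0], [0, 0, 0]], translation=[[10, 2.6, 3.5], [12, 0, 0], [10, 0, 0], [0, 0, 0], [0, 0, 0], [0, 0, 0], [0, 0, 0], [0, 0, 0]], gripper=[0, 0, 0, 0, 0, 0, 0, 0])

```text
clock: 21.85
eef_pos: [0.5658, 0.0836, 0.1206]
orientation: [165.3, 89.9, 4.9]
contact_force: [-0.1, 0.1, -0.9]
finger_gap: 0.371
```

```bash
python3 -c "
from h import *
plan([*PIN[1],.120],19.4-90)
p=PIN[1];print(proj('scene',[[*p,.04],[*p,.068],[*p,.086],[*p,.122]]))
a=crop('scene',220,130,320,240,5.4)
cv2.imwrite('pics/p8.png',cv2.convertScaleAbs(a,alpha=2))"
```

```text
t 21.85 pos [0.5658 0.0836 0.1206] F [-0.07  0.09 -0.86] gap 0.371 ang -70.49 tilt -1.0
turn x 0.11 shift tool [ 0.6 -0.4  0.2]
[[269.42922533 210.89435074]
 [269.45310645 201.30723849]
 [269.46767517 194.96823413]
 [269.49471644 181.8622185 ]]
```

View pics/p8.png

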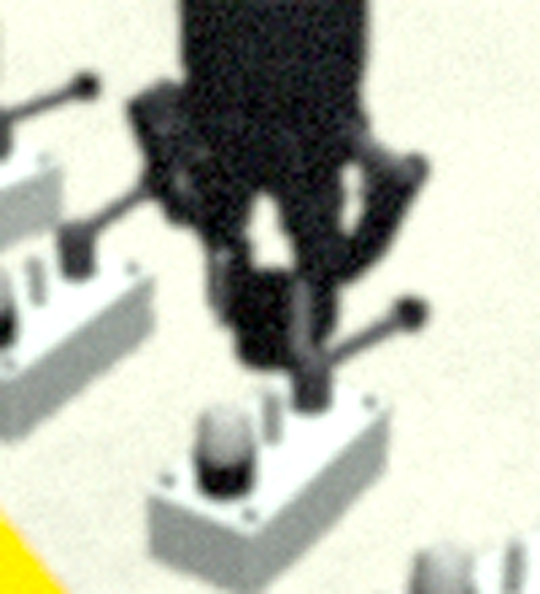

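>>> arm_command(delta_rot=[[0, 0, 0], [0, 0, 0], [0, 0, 0], [0, 0, 0], [0, 0, 0], [0, 0, 0], [0, 0, 0], [0, 0, 0]], translation=[[8, 0, 0], [5, 0, 0], [3, 0, 0], [2, 0, 0], [2, 0, 0], [1, 0, 0], [0, 0, 0], [0, 0, 0]], gripper=[0, 0, 0, 0, 0, 0, 0, 0])

```text
clock: 22.7
eef_pos: [0.5657, 0.0835, 0.0992]
orientation: [167.9, 90.0, 7.5]
contact_force: [0.2, 0.4, 0.9]
finger_gap: 0.373
```

>>> arm_command(delta_rot=[[0, 0, 0], [0, 0, 0], [0, 0, 0], [0, 0, 0], [0, 0, 0], [0, 0, 0], [0, 0, 0], [0, 0, 0]], translation=[[1, 0, 0], [1, 0, 0], [1, 0, 0], [1, 0, 0], [0, 0, 0], [0, 0, 0], [0, 0, 0], [0, 0, 0]], gripper=[0, 0, 0, 0, 0, 0, 0, 0])

```text
clock: 23.5
eef_pos: [0.5656, 0.0836, 0.095]
orientation: [-177.1, 90.0, 22.4]
contact_force: [-0.4, 0.4, -0.2]
finger_gap: 0.375
```

>>> arm_command(delta_rot=[[0, 0, 0], [0, 0, 0], [0, 0, 0], [0, 0, 0], [0, 0, 0], [0, 0, 0], [0, 0, 0], [0, 0, 0]], translation=[[2, 0, 0], [2, 0, 0], [2, 0, 0], [2, 0, 0], [2, 0, 0], [0, 0, 0], [0, 0, 0], [0, 0, 0]], gripper=[0, 0, 0, 0, 0, 0, 0, 0])

```text
clock: 24.3
eef_pos: [0.5656, 0.0836, 0.0851]
orientation: [169.1, 90.0, 8.6]
contact_force: [-0.4, 0.3, 0.2]
finger_gap: 0.374
```

>>> arm_command(delta_rot=[[0, 0, 0], [0, 0, 0], [0, 0, 0], [0, 0, 0], [0, 0, 0], [0, 0, 0], [0, 0, 0], [0, 0, 0]], translation=[[2, 0, 0], [2, 0, 0], [2, 0, 0], [1, 0, 0], [1, 0, 0], [1, 0, 0], [0, 0, 0], [0, 0, 0]], gripper=[0, 0, 0, 0, 0, 0, 0, 0])

```text
clock: 25.1
eef_pos: [0.5656, 0.0836, 0.076]
orientation: [-150.3, 90.0, 49.2]
contact_force: [-0.9, 0.1, -0.2]
finger_gap: 0.372
```

Over the pin; now feel for the block top.

>>> arm_command(delta_rot=[[0, 0, 0], [0, 0, 0], [0, 0, 0], [0, 0, 0], [0, 0, 0], [0, 0, 0], [0, 0, 0], [0, 0, 0]], translation=[[0.5, 0, 0], [0.5, 0, 0], [0.5, 0, 0], [0.5, 0, 0], [0, 0, 0], [0, 0, 0], [0, 0, 0], [0, 0, 0]], gripper=[0, 0, 0, 0, 0, 0, 0, 0])

```text
clock: 25.9
eef_pos: [0.5656, 0.0835, 0.074]
orientation: [-149.1, 90.0, 50.4]
contact_force: [0.3, -0.1, -0.1]
finger_gap: 0.375
```

```bash
python3 -c "
from h import *
plan([*PIN[1],.074],19.4-90)
p=PIN[1];print((proj('scene',[[*p,.04],[*p,.076]])-[220,140])*8)
a=crop('scene',220,140,310,210,8)
cv2.imwrite('pics/p9.png',cv2.convertScaleAbs(a,alpha=2.5))"
```

```text
t 25.9 pos [0.5656 0.0835 0.074 ] F [ 0.29 -0.14 -0.07] gap 0.375 ang -70.49 tilt -1.0
turn x 0.11 shift tool [ 0.  -0.4 -0. ]
[[395.43380264 567.15480594]
 [395.67729242 468.05732846]]
```

View pics/p9.png

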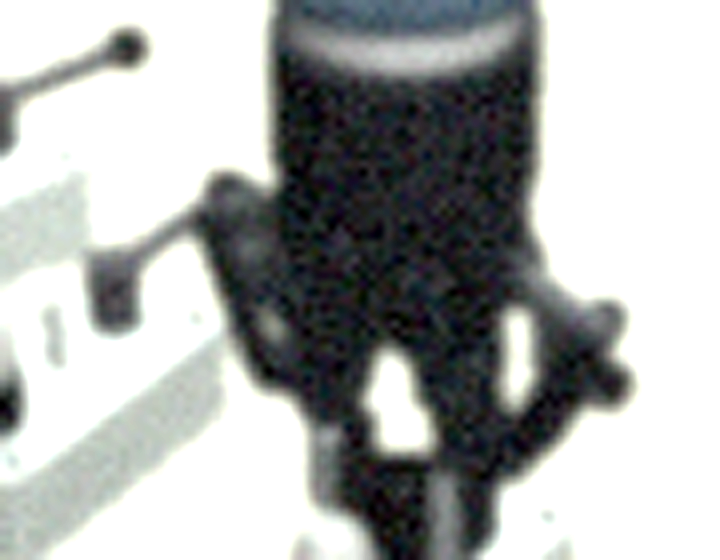

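>>> arm_command(delta_rot=[[0, 0, 0], [0, 0, 0], [0, 0, 0], [0, 0, 0], [0, 0, 0], [0, 0, 0], [0, 0, 0], [0, 0, 0]], translation=[[0.5, 0, 0], [0.5, 0, 0], [0.5, 0, 0], [0, 0, 0], [0, 0, 0], [0, 0, 0], [0, 0, 0], [0, 0, 0]], gripper=[0, 0, 0, 0, 0, 0, 0, 0])

```text
clock: 26.75
eef_pos: [0.5656, 0.0835, 0.0739]
orientation: [162.6, 90.0, 2.1]
contact_force: [-3.9, -0.2, 7.9]
finger_gap: 0.374
```

>>> arm_command(delta_rot=[[0, 0, 0], [0, 0, 0], [0, 0, 0], [0, 0, 0], [0, 0, 0], [0, 0, 0], [0, 0, 0], [0, 0, 0]], translation=[[-1, 0, 0], [0, 0, 0], [0, 0, 0], [0, 0, 0], [0, 0, 0], [0, 0, 0], [0, 0, 0], [0, 0, 0]], gripper=[0, 0, 0.4, 0.43, 0.5, 0.6, 0.6, 0.6])

```text
clock: 27.55
eef_pos: [0.5656, 0.0835, 0.0734]
orientation: [-10.3, 90.0, -170.8]
contact_force: [0.1, -0.1, 1.0]
finger_gap: 0.599
```

>>> arm_command(delta_rot=[[0, 0, 0], [0, 0, 0], [0, 0, 0], [0, 0, 0], [0, 0, 0], [0, 0, 0], [0, 0, 0], [0, 0, 0]], translation=[[-10, 0, 0], [-20, 0, 0], [-40, 0, 0], [-40, 0, 0], [0, 30, 35], [0, 30, 35], [0, 30, 35], [0, 0, 0]], gripper=[0.6, 0.6, 0.6, 0.6, 0.6, 0.6, 0.6, 0.6])

```text
clock: 28.35
eef_pos: [0.495, -0.0402, 0.1849]
orientation: [98.2, 89.9, -62.5]
contact_force: [1.3, 1.1, -0.4]
finger_gap: 0.601
```

>>> arm_command(delta_rot=[[0, 0, 0], [0, 0, 0], [0, 0, 0], [0, 0, 0], [0, 0, 0], [0, 0, 0], [0, 0, 0], [0, 0, 0]], translation=[[0, 40, 20], [0, 40, 20], [0, 40, 0], [0, 0, 0], [0, 0, 0], [0, 0, 0], [0, 0, 0], [0, 0, 0]], gripper=[0.6, 0.6, 0.6, 0.6, 0.6, 0.6, 0.6, 0.6])

```text
clock: 29.15
eef_pos: [0.4991, -0.1618, 0.1838]
orientation: [156.2, 90.0, -4.2]
contact_force: [0.5, 0.3, -0.1]
finger_gap: 0.603
```

```bash
python3 -c "
from h import *
p=PIN[1];print('scene',(proj('scene',[[*p,.04],[*p,.076],[*BALL[1],.061]])-[230,160])*6,'top',(proj('top',[[*p,.04],[*p,.076],[*BALL[1],.061]])-[215,165])*6)
a=crop('scene',230,160,310,245,6);b=crop('top',215,165,270,250,6)
cv2.imwrite('pics/p10.png',cv2.convertScaleAbs(np.hstack([cv2.copyMakeBorder(a,0,0,0,0,cv2.BORDER_CONSTANT)[:510],b[:510,:310]]),alpha=1.6))
o=robot.get_obs();print(o['eef_pos'],o['contact_force'])"
```

```text
scene [[236.57535198 305.36610445]
 [236.75796931 231.04299634]
 [365.06328707 150.98475746]] top [[172.17100619 184.42881729]
 [168.71164622 169.24855716]
 [229.08096568 364.81984785]]
[ 0.49910468 -0.16210326  0.1836806 ] [-0.53349586  0.04610694 -1.08364816]
```

View pics/p10.png

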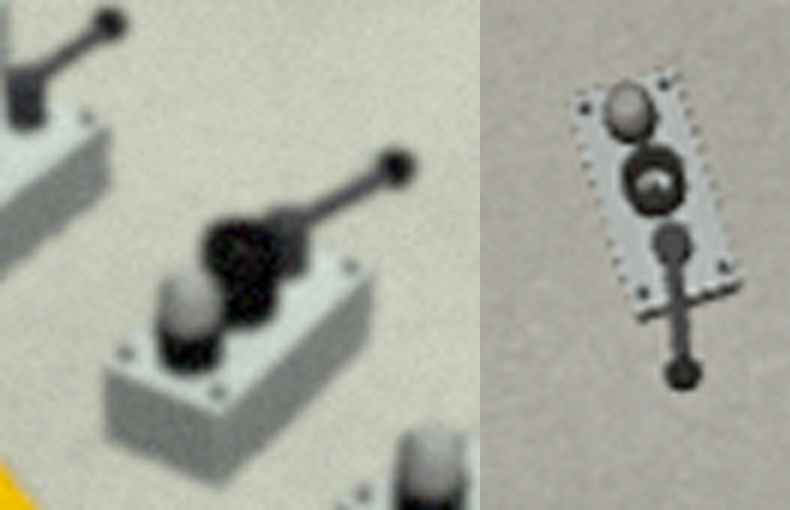

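```bash
python3 -c "
from bench import robot
print(robot.hand_in())"
```

```text
the job is handed in; nothing more can be done
None
```

I found the loose lever and flagged its holder with the black collar, then handed the job in at about 29 s. The hand-in reported no verdict.

**Finding the lever:** I pushed three of the four levers; all positions here are counted from the left in the top view.
- **Fourth and third:** both were tight, with the force climbing to about 6 N at roughly 1 mm of push.
- **Second:** it gave at about 2–3.7 N and kept turning at that force, so I swung it about 12 mm and left it there.
- **First:** I never tried this one, because the loose lever was already found.
- The highest force I read on any lever was about 6.2 N; readings come only at the end of each move.

**Placing the collar:** It went over the second holder's pin without resistance. It met the block at about 8 N, and I eased off 1 mm before letting go. That contact also showed about 4 N sideways, so the collar may have rubbed the pin slightly.

**Last checks:**
- The final picture shows the collar upright on the block with the pin inside its bore, which limits it to about 5 mm off the pin's axis.
- The lever's ball appears about 12–13 mm from where it started.
- The gripper is clear of everything.
- In the top view the collar's top sits about 5 mm from where I predicted, which is more than the calibration's 2 mm. The visible pin inside the bore settles it.
- I did not separately check the bottle, slide box and jar at the end, but the gripper never worked near them.

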